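# Warm the massage ball: dock it and hold the spring lever at its third click

### The job

Lift the steel massage ball off the freely spinning turntable and set it in the round cup of the ball warmer, letting it go there. Then press the warmer's spring-back lever down past two clicks to its third (of four) and no further, and finish while still holding it there: the warmer runs only while the lever is held. Do not upset or push about the other things on the ledge, and leave the jar and cork stub standing on the turntable.

Things in the scene. Friction and masses are not known exactly. Their poses are not given: they have to be found in the camera images.
- ball: smooth solid steel ball, 50 mm diameter, about 0.5 kg; sits in a low wooden ring (48 mm outside, 7 mm high) on the turntable's plate, 70 mm from its axis; use ball_center for where it is
- ball_center (a point): centre of the steel ball; 56 mm above the ledge at the start
- turntable: bamboo turntable: round plate of 240 mm diameter, top 30 mm above the ledge, on a fixed foot; origin on its axis at ledge height. The plate spins freely about the vertical axis when anything on it is pushed sideways. Ball, small jar and cork stub stand on it, each 70 mm from the axis and 120 degrees apart
- small_jar: glass jar with wooden lid, 52 mm diameter, 70 mm high, standing loose on the turntable; origin at the centre of its underside, z up
- cork_stub: upright cork cylinder, 44 mm diameter, 40 mm high, standing loose on the turntable; origin at the centre of its underside, z up
- warmer: ball warmer, a fixed bamboo-cased device; origin at ledge height. In its own frame: a low deck 110 mm (x) by 125 mm (y from -105 to 20 mm), its top 45 mm above the ledge, with the cup on it; then a control tower 80 mm (x) by 45 mm (y from 20 to 65 mm), 105 mm high; the lever paddle sticks out of the tower's +y face. It stands turned by up to 0.35 rad from the world axes
- cup (a point): centre of the cup's rim on the warmer: an aluminium ring, 48 mm outside, 32 mm inside, standing 7 mm up from the deck; its rim is 52 mm above the ledge. A ball resting on the inner rim has its centre 19 mm above this point. Axes as the warmer's
- lever_top (a point): centre of the top face of the lever's steel paddle (40 mm in the warmer's x, 45 mm in y, 12 mm thick); 98 mm above the ledge at rest, moves down with the lever. Dark marks on the tower show the height of this face at each click; the third mark is the longest
- lever (a joint): travel of the lever straight down, m: 0 at rest (up), clicks at 0.012, 0.024, 0.036, 0.048, stop at 0.052. A spring always returns it: 6 N starts it; at each click the push needed falls, then jumps some 5 N within 1 mm (first 4 to 8 N, second 6 to 11, third 8 to 13)
- basket: round wicker basket, 160 mm across, 70 mm high, at the back of the ledge with a 64 mm cork ball in it; origin at the centre of its underside; bystander
- tumbler: white cup, 60 mm across, 65 mm high, between and behind the turntable and the warmer; origin at the centre of its underside; bystander
- stone: flat round marble massage stone, 60 mm diameter, 30 mm high, between the turntable and the warmer on the robot's side; origin at the centre of its underside; bystander
There are look-alikes about, which are no part of the job. What is shaped like the turntable but purple is not meant.

How it is judged:
On the way, in this order (a step that is already met when the one before it is completed fails the run):
1. the ball is held clear above the turntable (height (world z) of ball_center above 0.09 m and contact force between the fingers and ball above 1 N and contact force between ball and turntable below 0.05 N), for 0.1 s.
2. the ball rests in the warmer's cup, let go, with the lever still up (horizontal distance between ball_center and cup below 0.006 m and z of ball_center in the frame of cup between 0.012 and 0.024 m and contact force between the fingers and ball below 0.1 N and linear speed of ball below 0.03 m/s and value of joint lever below 0.004 m), for 0.2 s.
At the end, for the whole second after the job is handed in: the ball rests in the warmer's cup (centre within 6 mm of the cup's axis, seated on its rim), not touched by the fingers; the lever is held by the fingers (more than 4 N) at its third click, travel 31 to 41 mm; the small jar and the cork stub stand upright on the turntable (horizontal distance between ball_center and cup below 0.006 m and z of ball_center in the frame of cup between 0.012 and 0.024 m and contact force between the fingers and ball below 0.1 N and value of joint lever between 0.031 and 0.041 m and contact force between the fingers and lever above 4 N and angle between each of small_jar, cork_stub's own z axis and vertical below 0.3 rad and height (world z) of each of small_jar, cork_stub above 0.026 m); the arm keeps its last pose, push and grip.
It fails at once if the lever is pressed on over the fourth click (value of joint lever above 0.0445 m).
It fails at once if the small jar or the cork stub is knocked over or off the turntable (angle between any of small_jar, cork_stub's own z axis and vertical above 0.6 rad or height (world z) of any of small_jar, cork_stub below 0.02 m).
It fails at once if a bystander on the ledge is pushed away by more than 40 mm or tipped (distance of any of basket, tumbler, stone from where it was at the start of the episode above 0.04 m or angle between any of basket, tumbler, stone's own z axis and vertical above 0.5 rad).
It also fails if it takes over 50 s, if anything falls off the work surface, if the arm or the gripper's body presses on something with over 40 N, if the wrist force passes 120 N, or if a joint passes its speed limit or range.

### The arm

A 7-joint arm with a two-finger parallel gripper is mounted at the origin on the work surface. World frame = base frame: x ahead of the robot, y to its left, z up, the work surface at z = 0. Lengths are in m, angles in rad, forces in N, time in s.
With the tool pointing down it reaches from about 0.425 to 0.925 m from the base axis. Payload 6.8 kg.
Tool frame: the origin (TCP) lies on the centre line of the jaws, within the pads' length; the fingertips stand 19 mm ahead of it and the grasp point (between the pads) is the TCP (bot.tcp_to_tips is the distance from the TCP to the fingertips, in m); x points along the fingers, y is the direction in which the jaws open and shut, and the axes are right-handed (so a half turn about x gives the same grasp; the last joint's range is limited). The gripper opens to 85 mm and grips with 20 to 120 N. Pads are 22 mm wide; open, the fingers measure 114 mm over their backs; the gripper's body (76 mm by 85 mm) begins 54 mm behind the grasp point. The pads swing forward as they close: fully open they stand 13 mm farther back than shut.
Start: joints at [1.146, 0.477, 0.022, 1.555, -0.011, 1.109, -0.083], TCP at [0.21, -0.641, 0.25] pointing down, gripper open.
Joint ranges: [-2.96, 2.96], [-0.34, 2.1], [-1.41, 1.46], [0.24, 2.44], [-1.37, 4.51], [0.17, 1.92], [-2.96, 2.96]. Speed limits (rad/s): [2.39, 2.39, 3.14, 3.14, 3.14, 3.14, 3.14].

### API

Orientations are given as a unit quaternion [w, x, y, z].
In Python, from station import status, eyes, bot gives the robot as it stands.
- The arm moves only by the tool apply_moves, never from a script. Its arguments are lists of equal length, an entry for each row: "travel": the shift along the tool's x, y, z in cm, a list of three; "turn": the turn, a rotation vector about the tool's x, y, z in rad, a list of three; "grip": the closure, from 0 (fully open) to 1 (shut). In form: {"travel": [[tx, ty, tz], ...], "turn": [[wx, wy, wz], ...], "grip": [grip, ...]}. A call has 1 to 8 rows; each row shifts and turns the pose as measured when the row begins, along the tool's axes as they then stand; what a row does not reach is not made up. A row lasts 1/12 s, in which the tool goes at most 41.7 mm and 7.16 degrees, less where a joint would pass 70% of its speed; a pose out of reach is approached as far as the arm can. A call is refused whole if a number of a shift passes 4.17 or a number of a turn 0.125, either way. A call with a gripper value outside its range is refused whole. The fingers move at their own pace and stop on an object; "newtons" is the grip in N (left out, the last holds). Time passes only in rows, so rows that do not move let the fingers close. It gives the time, the measured TCP pose, the force and the opening at its end, in the units of the state.
- status.get_obs(): the state, without advancing time (a new reading comes with each control period).
- eyes.read_camera(name): name is "scene" or "top" or "wrist"; returns the picture (400x640x3 uint8, red, green, blue); there is no depth.
- eyes.calibration(name): a dict with "intrinsics" (3x3 intrinsics, pixels), "distortion" ([k1, k2, p1, p2, k3] as OpenCV has them; the pictures are not rectified), "xyz" and "attitude" of the camera in the world; the wrist camera has in their place "T_tool_cam" (4x4, takes a point from camera to tool coordinates, whose origin is the TCP and whose axes are the tool frame's). Camera axes: x right, y down, z forward; pixel columns grow to the right and rows downward; lengths in m; the calibration is good to about 2 mm. A picture is of the moment at which its call begins: read the wrist's pose just before it. calibration takes no time and is no camera call.
- bot.hand_in(): hands the job in, once; it reports no verdict.
Trained networks look in the newest picture that a camera, given by its name, has taken for a name from the list of things; names that differ only in an ending like _2 or _b are one class to them, and where a whole thing is asked for, a point or a joint stands for the part that bears it (a point fixed in the world has none). Each returns a list of dicts, best first, with "score" (0 to 1); they miss things now and then, are a little off and sometimes report something else, mostly with a low value. They report only what shows in the picture. A call takes as long as a camera call. They do not tell look-alikes from the thing itself.
- eyes.masks_of(thing, camera): "region" (400x640 bool, what is visible of it) and "rect" ([left, top, right, bottom] in pixels, round what is visible of it).
The state is a dict: "t": time; "q": joint angles; "joint_vel": joint speeds; "joint_torque": joint torques, N m; "eef_pos": TCP position; "tool_rot": TCP orientation; "contact_force": force on the tool from outside, world axes, zero at the start; "torque": the same for the moment, N m; "gripper_width": opening from 0.0 (shut) to 1.0 (fully open).
Only numpy, scipy, OpenCV 4.12 (cv2) and the standard library are available. Lean on these libraries where they do the work, as an engineer would, in place of code of your own. Each camera call takes 0.05 s, during which the arm holds its last target. There are 200 camera calls.

## Working session

There is one attempt and no reset: what is moved stays moved. The work goes in short steps, Python scripts to look and compute and a tool call to move; the robot and the scene stay as the last step left them, time stands still between calls to the robot, and variables do not carry over. Pictures are saved under pics/ and viewed, about 8 in all and at most 12, crops included, and the job is handed in when it is done.

Besides the shell and the picture viewer there is one more tool, called after "Request:" as name(argument=value, ...), one argument or row to a line, values as JSON. apply_moves: Moves the arm, as the interface text tells. Its arguments: {"type":"object","properties":{"travel":{"type":"array"},"turn":{"type":"array"},"grip":{"type":"array"},"newtons":{"type":"number"}},"required":["travel","turn","grip"]}

```bash
ls; mkdir -p pics
cat > h.py <<'E'
import numpy as np, cv2, json
from station import status, eyes, bot
from scipy.spatial.transform import Rotation as R
def rot(q): return R.from_quat([q[1],q[2],q[3],q[0]]).as_matrix()
def cam(name, obs=None):
    c=eyes.calibration(name); K=np.array(c["intrinsics"]); D=np.array(c["distortion"])
    if "T_tool_cam" in c:
        o=obs or status.get_obs(); T=np.eye(4); T[:3,:3]=rot(o["tool_rot"]); T[:3,3]=o["eef_pos"]
        T=T@np.array(c["T_tool_cam"]); return K,D,T[:3,:3],T[:3,3]
    a=np.array(c["attitude"]); Rm=rot(a) if a.size==4 else a
    return K,D,Rm,np.array(c["xyz"])
def ray(C,uv):
    K,D,Rm,p=C; n=cv2.undistortPoints(np.array([[uv]],float),K,D)[0,0]
    d=Rm@np.array([n[0],n[1],1]); return p,d/np.linalg.norm(d)
def atz(C,uv,z):
    p,d=ray(C,uv); return p+d*(z-p[2])/d[2]
def proj(C,P):
    K,D,Rm,p=C; rv=cv2.Rodrigues(Rm.T)[0]
    return cv2.projectPoints(np.array(P,float).reshape(-1,3),rv,-Rm.T@p,K,D)[0].reshape(-1,2)
def tri(rs):
    A=np.zeros((3,3));b=np.zeros(3)
    for p,d in rs:
        M=np.eye(3)-np.outer(d,d);A+=M;b+=M@p
    return np.linalg.solve(A,b)
def snap(name,f=None):
    o=status.get_obs(); im=eyes.read_camera(name)
    if f: cv2.imwrite("pics/"+f,im[:,:,::-1])
    return o,im
E
python3 - <<'E'
from h import *
print(eyes.calibration("top")); print(eyes.calibration("scene")); print(eyes.calibration("wrist"))
ims=[]
for n in ("top","scene"):
    o,im=snap(n,n+"0.png")
    for t in ("ball","turntable","small_jar","cork_stub","warmer","cup","lever_top","tumbler","stone","basket"):
        print(n,t,[(round(d["score"],2),[int(v) for v in d["rect"]]) for d in eyes.masks_of(t,n)][:4])
print(status.get_obs())
E
```

```text
pics
{'intrinsics': array([[460.04985461,   0.        , 323.19837155],
       [  0.        , 460.04985461, 192.67147179],
       [  0.        ,   0.        ,   1.        ]]), 'distortion': array([-0.110418,  0.      ,  0.      ,  0.      ,  0.      ]), 'xyz': array([ 0.32761356, -0.00593587,  1.51268894]), 'attitude': array([ 0.04504949, -0.70566653,  0.70654335, -0.0283159 ])}
{'intrinsics': array([[483.32756687,   0.        , 322.17752398],
       [  0.        , 483.32756687, 196.0440131 ],
       [  0.        ,   0.        ,   1.        ]]), 'distortion': array([0.04421213, 0.        , 0.        , 0.        , 0.        ]), 'xyz': array([1.09689544, 0.40626911, 1.1141611 ]), 'attitude': array([-0.15056681,  0.44568799,  0.84135009, -0.26612382])}
{'intrinsics': array([[330.14370175,   0.        , 317.80907207],
       [  0.        , 330.14370175, 197.39747635],
       [  0.        ,   0.        ,   1.        ]]), 'distortion': array([0.00187977, 0.        , 0.        , 0.        , 0.        ]), 'T_tool_cam': array([[ 6.80193153e-04, -2.66319611e-01,  9.63884538e-01,
        -1.2428
[... 1302 characters left out ...]
1, 289, 329])]
{'t': 1.1, 'q': array([ 1.14592588,  0.47698541,  0.02241667,  1.55538311, -0.01147478,
        1.10929821, -0.08309911]), 'joint_vel': array([-0.00202537, -0.00052474,  0.00060724, -0.00058139, -0.00118294,
        0.00048921, -0.00042674]), 'joint_torque': array([ 4.10901985e-04, -5.96342075e+01,  1.60670523e+00, -2.81552786e+01,
        1.24151082e-02,  1.48630395e-03,  6.48823288e-06]), 'eef_pos': array([ 0.21026115, -0.64144495,  0.25032518]), 'tool_rot': array([-0.11153952, -0.69825646, -0.11149919,  0.69825839]), 'contact_force': array([-0.40530679, -0.28045662,  0.00527073]), 'torque': array([ 0.01662781, -0.01706404,  0.009258  ]), 'gripper_width': 1.0004110380572084}
```

View pics/top0.png

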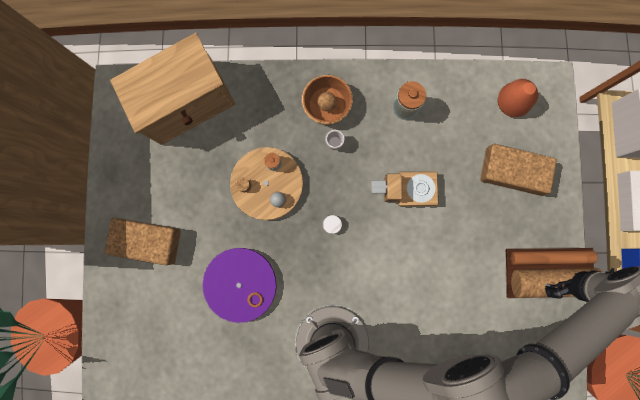

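View pics/scene0.png

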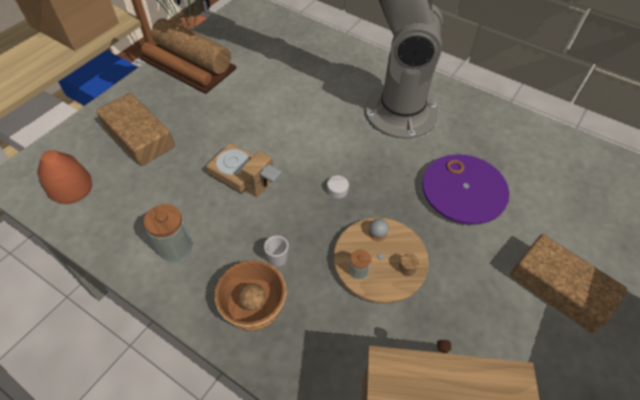

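Top view: the bamboo turntable is at (267,184) with the steel ball at (277,200), and the purple look-alike is at (239,285). The warmer's cup is at (422,188) and its lever at (379,187). In the scene view the ball is at (379,230), the cup at (233,160) and the paddle at (271,173).

Candidates for the ball: the steel ball at top (277,200), the cork ball in the basket (326,101) and the white stone (333,225). I choose the grey sphere on the bamboo plate.

Run:
```python
from h import *
T=cam("top");S=cam("scene")
for n,a,b,z in [("ball",(277.5,200),(379.5,229.5),.056),("cup",(422,188),(233,160),.052),("lever",(379,187),(271,173),.098),("stone",(333,224.5),(338,184),.03),("tumbler",(335,138.5),(277,245),.065),("jar",(271,161),(361,257),.1),("cork",(242,186),(411,260),.07),("axis",(267,183.5),(380,257),.03)]:
    print(n,tri([ray(T,a),ray(S,b)]).round(4),atz(T,a,z).round(4),atz(S,b,z).round(4))
im1=cv2.imread("pics/top0.png");
def crop(im,x,y,w,h,s): return cv2.resize(im[y:y+h,x:x+w],None,fx=s,fy=s,interpolation=cv2.INTER_CUBIC)
a=crop(im1,225,140,80,80,5);b=crop(im1,365,160,80,80,5)
cv2.imwrite("pics/crop0.png",np.hstack([a,b]))
```

```text
ball [0.457  0.176  0.0462] [0.4563 0.1744 0.056 ] [0.4626 0.1784 0.056 ]
cup [ 0.4935 -0.2865  0.0479] [ 0.4941 -0.2872  0.052 ] [ 0.4951 -0.2822  0.052 ]
lever [ 0.4931 -0.1457  0.0888] [ 0.4922 -0.145   0.098 ] [ 0.4984 -0.1404  0.098 ]
stone [ 0.3789 -0.0016  0.0234] [ 0.3791 -0.0023  0.03  ] [0.3829 0.0015 0.03  ]
tumbler [ 0.6523 -0.0084  0.0654] [ 0.6531 -0.0095  0.065 ] [ 0.6516 -0.0075  0.065 ]
jar [0.5765 0.19   0.0943] [0.5748 0.1907 0.1   ] [0.5802 0.1898 0.1   ]
cork [0.5005 0.2876 0.0656] [0.5    0.2868 0.07  ] [0.5031 0.2879 0.07  ]
axis [0.5136 0.2135 0.0232] [0.5127 0.2126 0.03  ] [0.5173 0.2146 0.03  ]
```

View pics/crop0.png

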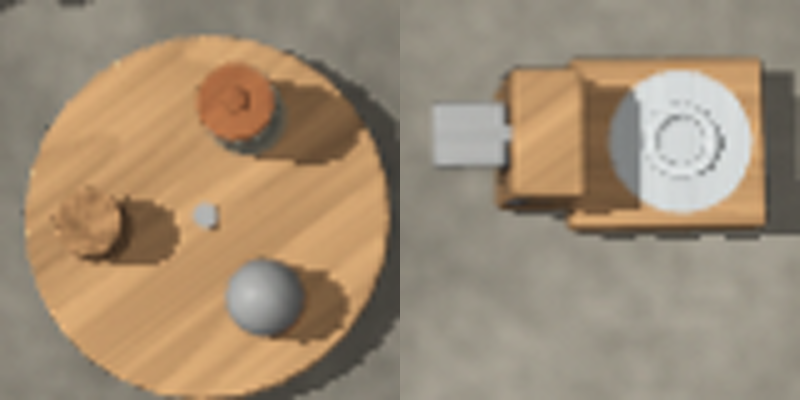

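Crop: the steel ball on the bamboo plate is confirmed at top (277.5,199.5). The cup is at (421.4,188) and the paddle at (379,187), so the warmer is nearly square to the world axes. Next I plan the moves, passing over the cup for a close look.

```bash
cat >> h.py <<'E'
def plan(P,jaw=None):
    """shift in tool cm to world P, turn about tool axes to point down w/ jaw direction"""
    o=status.get_obs(); Rm=rot(o["tool_rot"]); d=Rm.T@(np.array(P)-o["eef_pos"])*100
    print("t",round(o["t"],2),"pos",o["eef_pos"].round(4),"x",Rm[:,0].round(3),"y",Rm[:,1].round(3),"F",o["contact_force"].round(2),"w",round(o["gripper_width"],3))
    print("shift cm",d.round(2),"rows",np.linalg.norm(d)/4.17)
    if jaw is not None:
        j=np.array([jaw[0],jaw[1],0.]);j/=np.linalg.norm(j)
        for s in (1,-1):
            x=np.array([0,0,-1.]);G=np.column_stack([x,s*j,np.cross(x,s*j)])
            print("turn",R.from_matrix(Rm.T@G).as_rotvec().round(3))
E
python3 -c "
from h import *
plan((.42,-.287,.25),(1,0)); plan((.456,.174,.2),(.56,-.83))"
```

```text
t 1.1 pos [ 0.2103 -0.6414  0.2503] x [ 0. -0. -1.] y [ 0.311 -0.95   0.   ] F [-0.41 -0.28  0.01] w 1.0
shift cm [ 3.000e-02 -2.715e+01 -3.097e+01] rows 9.87653650277403
turn [-1.254  0.    -0.   ]
turn [ 1.888 -0.    -0.   ]
t 1.1 pos [ 0.2103 -0.6414  0.2503] x [ 0. -0. -1.] y [ 0.311 -0.95   0.   ] F [-0.41 -0.28  0.01] w 1.0
shift cm [  5.03 -69.83 -48.75] rows 20.459313545663285
turn [-0.277  0.    -0.   ]
turn [ 2.865 -0.    -0.   ]
```

Request:
apply_moves(
  travel=[
    [0, -2.4, -3.1],
    [0, -2.4, -3.1],
    [0, -2.4, -3.1],
    [0, -2.4, -3.1],
    [0, -2.4, -3.1],
    [0, -2.4, -3.1],
    [0, -2.4, -3.1],
    [0, -2.4, -3.1],
  ],
  turn=[
    [0, 0, 0],
    [0, 0, 0],
    [0, 0, 0],
    [0, 0, 0],
    [0, 0, 0],
    [0, 0, 0],
    [0, 0, 0],
    [0, 0, 0],
  ],
  grip=[0, 0, 0, 0, 0, 0, 0, 0],
)

```text
t: 1.77
eef_pos: [0.3848, -0.3822, 0.2487]
tool_rot: [-0.107, -0.698, -0.102, 0.701]
contact_force: [0.6, -0.4, -0.6]
gripper_width: 1.003
```

Request:
apply_moves(
  travel=[
    [0, -2.4, -3.1],
    [0, -2.4, -3.1],
    [0, -2.4, -3.1],
    [0, -2.0, -2.5],
    [0, 0, 0],
    [0, 0, 0],
  ],
  turn=[
    [0, 0, 0],
    [0, 0, 0],
    [0, 0, 0],
    [0, 0, 0],
    [0, 0, 0],
    [0, 0, 0],
  ],
  grip=[0, 0, 0, 0, 0, 0],
)

```text
t: 2.27
eef_pos: [0.4801, -0.2431, 0.2495]
tool_rot: [0.112, 0.699, 0.107, -0.698]
contact_force: [-0.7, -1.5, 0.1]
gripper_width: 1.001
```

Run:
```python
from h import *
plan((.456,.174,.2),(.56,-.83))
o,im=snap("wrist","w1.png"); C=cam("wrist",o)
print(proj(C,[(.494,-.287,.052),(.4925,-.145,.098)]))
np.save("w1.npy",[0])
import pickle; pickle.dump(C,open("C1.pkl","wb"))
```

```text
t 2.27 pos [ 0.4801 -0.2431  0.2495] x [ 0.003 -0.006 -1.   ] y [ 0.306 -0.952  0.007] F [-0.69 -1.53  0.12] w 1.001
shift cm [  4.68 -40.48 -10.47] rows 10.090109011486932
turn [-0.282  0.    -0.007]
turn [ 2.859 -0.01  -0.   ]
[[363.22031371 176.99071056]
 [208.41750549 138.73009703]]
```

View pics/w1.png

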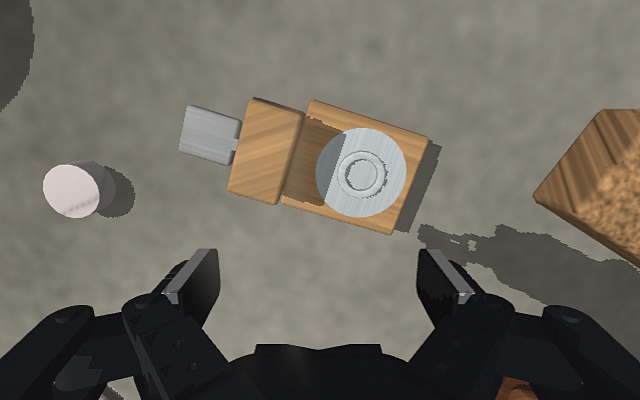

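The wrist view shows the cup at (361,174) and the paddle centre at (210,135), within 4 px of the prediction. I triangulate both and go on to the ball.

Run:
```python
from h import *; import pickle
C=pickle.load(open("C1.pkl","rb"));T=cam("top");S=cam("scene")
for n,w,a,b,z in [("cup",(361,174),(421.4,188),(233,160),.052),("lever",(210,135),(379,187),(271,173),.098)]:
    print(n,tri([ray(C,w),ray(T,a),ray(S,b)]).round(4),tri([ray(C,w),ray(T,a)]).round(4),atz(C,w,z).round(4),atz(T,a,z).round(4))
# deck edges -> yaw (deck z=.045), right edge corners
p,q=atz(C,(428,137),.045),atz(C,(393,234),.045);print("edge",p,q, np.arctan2(*(p-q)[1::-1]))
```

```text
cup [ 0.4946 -0.2847  0.0493] [ 0.495  -0.2861  0.0439] [ 0.4962 -0.2839  0.052 ] [ 0.4941 -0.2853  0.052 ]
lever [ 0.4939 -0.1446  0.0907] [ 0.4939 -0.1448  0.0924] [ 0.4959 -0.1456  0.098 ] [ 0.4922 -0.145   0.098 ]
edge [ 0.55018352 -0.33558323  0.045     ] [ 0.44421275 -0.33986332  0.045     ] 0.04036740984534013
```

Request:
apply_moves(
  travel=[
    [0, -3.9, -1.0],
    [0, -3.9, -1.0],
    [0, -3.9, -1.0],
    [0, -3.9, -1.0],
    [0, -3.9, -1.0],
    [0, -3.9, -1.0],
    [0, -3.9, -1.0],
    [0, -3.9, -1.0],
  ],
  turn=[
    [-0.035, 0, 0],
    [-0.035, 0, 0],
    [-0.035, 0, 0],
    [-0.035, 0, 0],
    [-0.035, 0, 0],
    [-0.035, 0, 0],
    [-0.035, 0, 0],
    [-0.035, 0, 0],
  ],
  grip=[0, 0, 0, 0, 0, 0, 0, 0],
)

```text
t: 2.98
eef_pos: [0.4231, 0.0631, 0.2467]
tool_rot: [0.202, 0.68, 0.192, -0.678]
contact_force: [0.4, -0.7, -0.9]
gripper_width: 0.999
```

```bash
python3 -c "
from h import *
plan((.456,.174,.2),(.56,-.83))"
```

```text
t 2.98 pos [0.4231 0.0631 0.2467] x [ 0.008 -0.013 -1.   ] y [ 0.535 -0.845  0.016] F [ 0.38 -0.68 -0.86] w 0.999
shift cm [ 4.55 -7.68 -8.72] rows 2.992610683969659
turn [-0.029  0.001 -0.016]
turn [ 3.113e+00 -2.400e-02 -1.000e-03]
```

Request:
apply_moves(
  travel=[
    [1.1, -1.9, -2.2],
    [1.1, -1.9, -2.2],
    [1.1, -1.9, -2.2],
    [1.1, -1.9, -2.0],
    [0, 0, 0],
    [0, 0, 0],
  ],
  turn=[
    [-0.01, 0, -0.004],
    [-0.01, 0, -0.004],
    [-0.01, 0, -0.004],
    [0, 0, -0.004],
    [0, 0, 0],
    [0, 0, 0],
  ],
  grip=[0, 0, 0, 0, 0, 0],
)

```text
t: 3.48
eef_pos: [0.4542, 0.1781, 0.202]
tool_rot: [0.207, 0.677, 0.207, -0.675]
contact_force: [-0.4, -1.6, 0.0]
gripper_width: 0.999
```

Run:
```python
from h import *; import pickle
plan((.456,.174,.056),(.56,-.83))
o,im=snap("wrist","w2.png"); C=cam("wrist",o); pickle.dump(C,open("C2.pkl","wb"))
for d in eyes.masks_of("ball","wrist")[:3]:
    r=d["rect"];c=((r[0]+r[2])/2,(r[1]+r[3])/2); print(d["score"],r,atz(C,c,.056))
print(proj(C,[(.456,.174,.056)]))
```

```text
t 3.48 pos [0.4542 0.1781 0.202 ] x [ 0.004  0.    -1.   ] y [ 0.56  -0.828  0.002] F [-0.44 -1.6   0.02] w 0.999
shift cm [14.6   0.42  0.13] rows 3.5035364593890295
turn [ 0.001 -0.003 -0.002]
turn [-3.14e+00  3.00e-03 -5.00e-03]
0.55 [296.2, 160.2, 356.6, 214.6] [0.46000435 0.17354299 0.056     ]
[[323.27282087 190.92624684]]
```

View pics/w2.png

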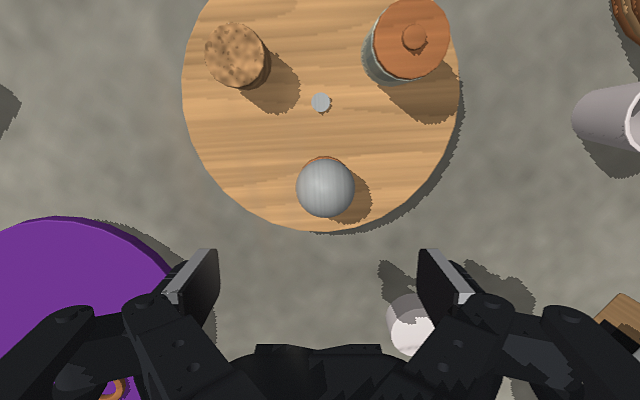

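Wrist view: the ball is centred at (325.5,187.5) between the pads, with jar and cork well away from it.

Run:
```python
from h import *; import pickle
C=pickle.load(open("C2.pkl","rb"));T=cam("top");S=cam("scene")
w=ray(C,(325.5,187.5));a=ray(T,(277.5,199.7));b=ray(S,(379.5,229.5))
print(tri([w,a]),tri([w,b]),tri([w,a,b]),atz(C,(325.5,187.5),.056))
plan((.4588,.1745,.055),(.56,-.83))
```

```text
[0.45819956 0.17421717 0.05249109] [0.45773017 0.17469569 0.04760301] [0.45799539 0.17501795 0.04844737] [0.45950849 0.1741223  0.056     ]
t 3.58 pos [0.4541 0.1774 0.2024] x [ 0.005  0.    -1.   ] y [ 0.559 -0.829  0.002] F [ 0.33 -0.68 -0.04] w 0.998
shift cm [14.74  0.47 -0.17] rows 3.5379034579469613
turn [-0.    -0.004 -0.002]
turn [ 3.141 -0.004  0.006]
```

Request:
apply_moves(
  travel=[
    [3.0, 0.2, -0.1],
    [3.0, 0.2, -0.1],
    [3.0, 0.1, 0],
    [2.5, 0, 0],
    [0, 0, 0],
  ],
  turn=[
    [0, -0.004, 0],
    [0, 0, 0],
    [0, 0, 0],
    [0, 0, 0],
    [0, 0, 0],
  ],
  grip=[0, 0, 0, 0, 0],
)

```text
t: 4.0
eef_pos: [0.4649, 0.1651, 0.0887]
tool_rot: [0.204, 0.682, 0.199, -0.674]
contact_force: [-0.5, -0.5, -0.6]
gripper_width: 1.006
```

Run:
```python
from h import *
plan((.4588,.1745,.055),(.56,-.83))
o,im=snap("wrist"); C=cam("wrist",o)
# grey ball circle between pads
g=cv2.cvtColor(im,cv2.COLOR_RGB2HSV)
m=((g[...,1]<40)&(g[...,2]>70)).astype(np.uint8); m[260:]=0; m[:,:190]=0;m[:,450:]=0
n,l,st,ct=cv2.connectedComponentsWithStats(m)
for i in np.argsort(-st[1:,4])[:3]+1: print(st[i],ct[i])
print("pred",proj(C,[(.4588,.1745,.056)]),proj(C,[o["eef_pos"]]))
for d in eyes.masks_of("ball","wrist")[:2]: print(d["score"],d["rect"])
```

```text
t 4.0 pos [0.4649 0.1651 0.0887] x [ 0.013 -0.004 -1.   ] y [ 0.547 -0.837  0.011] F [-0.47 -0.49 -0.58] w 1.006
shift cm [ 3.36 -1.15  0.03] rows 0.8518159595847502
turn [-0.015 -0.009 -0.011]
turn [ 3.127 -0.017  0.014]
[ 247  196   98   64 5232] [296.16093272 231.34480122]
[ 352    0   98   67 2003] [380.89815277  37.0683974 ]
[272  87  31  31 746] [286.89008043 102.00134048]
pred [[296.09972496 243.61190603]] [[318.62908996 274.37270696]]
0.9 [249.9, 193.0, 346.7, 293.3]
0.48 [62.6, 0.0, 205.6, 87.0]
```

Request:
apply_moves(
  travel=[
    [0, -1.1, 0],
    [0, 0, 0],
    [0, 0, 0],
  ],
  turn=[
    [-0.015, -0.009, -0.011],
    [0, 0, 0],
    [0, 0, 0],
  ],
  grip=[0, 0, 0],
)

```text
t: 4.35
eef_pos: [0.4631, 0.1765, 0.097]
tool_rot: [0.206, 0.68, 0.207, -0.673]
contact_force: [-0.0, 0.2, -0.5]
gripper_width: 1.002
```

```bash
python3 -c "
from h import *
plan((.4592,.1742,.055),(.56,-.83))"
```

```text
t 4.35 pos [0.4631 0.1765 0.097 ] x [ 0.01   0.004 -1.   ] y [ 0.559 -0.829  0.002] F [-0.03  0.23 -0.47] w 1.002
shift cm [ 4.19 -0.03  0.49] rows 1.0119175209381843
turn [-0.    -0.01  -0.002]
turn [ 3.141e+00 -3.000e-03  1.600e-02]
```

Request:
apply_moves(
  travel=[
    [1.2, 0, 0.4],
    [1.0, 0, 0.1],
    [1.0, 0, 0],
    [0.6, 0, 0],
    [0, 0, 0],
    [0, 0, 0],
  ],
  turn=[
    [0, -0.008, 0],
    [0, 0, 0],
    [0, 0, 0],
    [0, 0, 0],
    [0, 0, 0],
    [0, 0, 0],
  ],
  grip=[0, 0, 0, 0, 0, 0],
)

```text
t: 4.85
eef_pos: [0.4601, 0.1743, 0.0573]
tool_rot: [0.207, 0.678, 0.206, -0.674]
contact_force: [0.0, -0.6, 0.1]
gripper_width: 1.0
```

```bash
python3 -c "
from h import *
plan((.4592,.1742,.055),(.56,-.83))
o,im=snap('wrist','w3.png')
print(proj(cam('wrist',o),[o['eef_pos']]))
print([(d['score'],d['rect']) for d in eyes.masks_of('ball','wrist')[:1]])"
```

```text
t 4.85 pos [0.4601 0.1743 0.0573] x [ 0.007  0.001 -1.   ] y [ 0.559 -0.829  0.003] F [ 0.   -0.59  0.13] w 1.0
shift cm [ 0.23 -0.04  0.08] rows 0.05830134314349043
turn [ 0.    -0.006 -0.003]
turn [-3.141  0.005 -0.009]
[[318.62985233 274.37842725]]
[(0.91, [258.9, 213.9, 381.5, 334.3])]
```

The ball centre at (320,274) matches the TCP at (318.6,274.4). Closing the fingers.

Request:
apply_moves(
  travel=[
    [0.15, 0, 0],
    [0, 0, 0],
    [0, 0, 0],
    [0, 0, 0],
    [0, 0, 0],
    [0, 0, 0],
    [0, 0, 0],
  ],
  turn=[
    [0, 0, 0],
    [0, 0, 0],
    [0, 0, 0],
    [0, 0, 0],
    [0, 0, 0],
    [0, 0, 0],
    [0, 0, 0],
  ],
  grip=[0.3, 0.6, 1, 1, 1, 1, 1],
  newtons=60,
)

```text
t: 5.53
eef_pos: [0.4609, 0.1746, 0.0572]
tool_rot: [0.207, 0.679, 0.206, -0.673]
contact_force: [-0.2, -0.1, -2.1]
gripper_width: 0.555
```

Request:
apply_moves(
  travel=[
    [0, 0, 0],
    [-0.5, 0, 0],
    [-1.0, 0, 0],
    [-1.5, 0, 0],
    [-1.5, 0, 0],
    [-1.5, 0, 0],
    [-1.0, 0, 0],
    [0, 0, 0],
  ],
  turn=[
    [0, 0, 0],
    [0, 0, 0],
    [0, 0, 0],
    [0, 0, 0],
    [0, 0, 0],
    [0, 0, 0],
    [0, 0, 0],
    [0, 0, 0],
  ],
  grip=[1, 1, 1, 1, 1, 1, 1, 1],
)

```text
t: 6.2
eef_pos: [0.4564, 0.1726, 0.1302]
tool_rot: [-0.208, -0.676, -0.206, 0.676]
contact_force: [0.7, 0.4, -5.3]
gripper_width: 0.555
```

```bash
python3 -c "
from h import *
plan((.495,-.285,.2),(1,0.0))
o,im=snap('wrist','w4.png')
print(proj(cam('wrist',o),[o['eef_pos']]))
print([(d['score'],d['rect']) for d in eyes.masks_of('ball','wrist')[:1]])"
```

```text
t 6.2 pos [0.4564 0.1726 0.1302] x [ 0.    -0.002 -1.   ] y [ 0.56  -0.829  0.002] F [ 0.68  0.36 -5.34] w 0.555
shift cm [-6.9  40.09 22.43] rows 11.140091951019931
turn [-0.977  0.001 -0.001]
turn [ 2.165e+00 -1.000e-03 -2.000e-03]
[[318.63166249 274.36509505]]
[(0.86, [259.7, 217.2, 377.9, 338.0])]
```

View pics/w4.png

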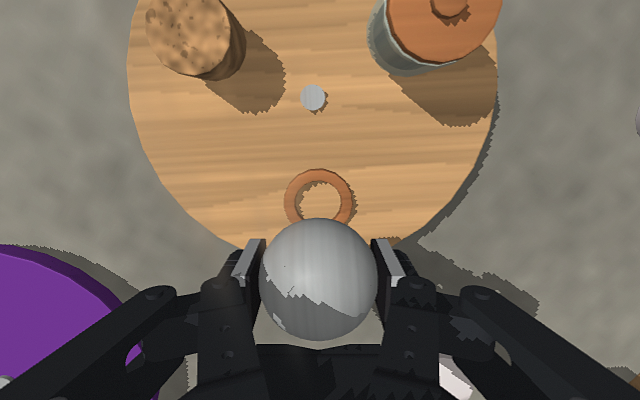

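The ball is held at (319,277) in line with the TCP; the ring is left empty, and jar and cork are standing. I raise it and turn the jaws along world x.

Request:
apply_moves(
  travel=[
    [-1.0, 0, 0],
    [-1.0, 0, 0],
    [-1.0, 0, 0],
    [-1.0, 0, 0],
    [-1.0, 0, 0],
    [-1.0, 0, 0],
    [-1.0, 0, 0],
    [0, 0, 0],
  ],
  turn=[
    [-0.122, 0, 0],
    [-0.122, 0, 0],
    [-0.122, 0, 0],
    [-0.122, 0, 0],
    [-0.122, 0, 0],
    [-0.122, 0, 0],
    [-0.122, 0, 0],
    [-0.122, 0, 0],
  ],
  grip=[1, 1, 1, 1, 1, 1, 1, 1],
)

```text
t: 6.97
eef_pos: [0.4498, 0.1691, 0.1925]
tool_rot: [0.503, 0.487, 0.508, -0.501]
contact_force: [0.2, 0.3, -6.1]
gripper_width: 0.551
```

```bash
python3 -c "
from h import *
plan((.495,-.285,.2),(1,0.0))"
```

```text
t 6.97 pos [0.4498 0.1691 0.1925] x [-0.018 -0.009 -1.   ] y [ 1.     0.023 -0.018] F [ 0.21  0.26 -6.13] w 0.551
shift cm [-0.41  3.47 45.51] rows 10.945728115465231
turn [0.023 0.009 0.018]
turn [-3.119 -0.028  0.014]
```

Request:
apply_moves(
  travel=[
    [0, 0.3, 3.0],
    [0, 0.3, 3.5],
    [0, 0.3, 3.5],
    [0, 0.3, 3.5],
    [0, 0.3, 3.5],
    [0, 0.3, 3.5],
    [0, 0.3, 3.5],
    [0, 0.3, 3.5],
  ],
  turn=[
    [0.01, 0.005, 0.01],
    [0.01, 0.004, 0.008],
    [0, 0, 0],
    [0, 0, 0],
    [0, 0, 0],
    [0, 0, 0],
    [0, 0, 0],
    [0, 0, 0],
  ],
  grip=[1, 1, 1, 1, 1, 1, 1, 1],
)

```text
t: 7.63
eef_pos: [0.4742, -0.1067, 0.1847]
tool_rot: [0.503, 0.492, 0.512, -0.493]
contact_force: [1.0, 0.5, -4.8]
gripper_width: 0.556
```

```bash
python3 -c "
from h import *
plan((.495,-.285,.18),(1,0.0))"
```

```text
t 7.63 pos [ 0.4742 -0.1067  0.1847] x [-0.01   0.008 -1.   ] y [ 1.     0.029 -0.009] F [ 0.96  0.46 -4.77] w 0.556
shift cm [ 0.3   1.57 17.89] rows 4.307036862765728
turn [ 0.029 -0.008  0.01 ]
turn [-3.113 -0.015 -0.013]
```

Request:
apply_moves(
  travel=[
    [0, 0.3, 3.0],
    [0, 0.3, 3.0],
    [0, 0.3, 3.0],
    [0, 0.3, 2.5],
    [0, 0.2, 1.5],
    [0, 0, 0],
    [0, 0, 0],
    [0, 0, 0],
  ],
  turn=[
    [0.01, -0.004, 0.005],
    [0.01, -0.004, 0.005],
    [0.009, 0, 0],
    [0, 0, 0],
    [0, 0, 0],
    [0, 0, 0],
    [0, 0, 0],
    [0, 0, 0],
  ],
  grip=[1, 1, 1, 1, 1, 1, 1, 1],
)

```text
t: 8.3
eef_pos: [0.481, -0.2539, 0.173]
tool_rot: [-0.491, -0.501, -0.5, 0.508]
contact_force: [0.2, 0.3, -5.3]
gripper_width: 0.558
```

```bash
python3 -c "
from h import *
plan((.495,-.285,.18),(1,0.0))
o,im=snap('wrist','w5.png')
C=cam('wrist',o);print(C[3],proj(C,[(.495,-.285,.052)]))
import pickle; pickle.dump(C,open('C5.pkl','wb'))"
```

```text
t 8.3 pos [ 0.481  -0.2539  0.173 ] x [-0.016  0.003 -1.   ] y [ 1.    -0.018 -0.016] F [ 0.17  0.28 -5.28] w 0.558
shift cm [-0.73  1.44  3.09] rows 0.8354170705264656
turn [-0.018 -0.003  0.016]
turn [3.124 0.025 0.005]
[ 0.48445443 -0.18661973  0.29749286] [[338.61097265 235.56930913]]
```

View pics/w5.png

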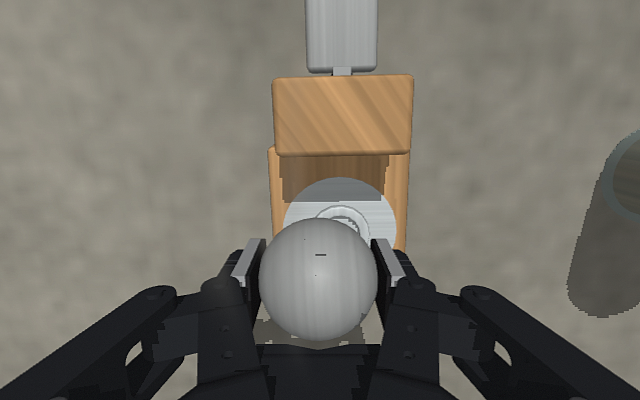

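The cup ring is partly visible behind the ball, top edge near (341,205). I enlarge it with a predicted overlay.

Run:
```python
from h import *; import pickle
C=pickle.load(open("C5.pkl","rb")); im=cv2.imread("pics/w5.png")
s=7;x0,y0=280,165
a=cv2.resize(im[y0:y0+80,x0:x0+120-8],None,fx=s,fy=s,interpolation=cv2.INTER_CUBIC)
t=np.linspace(0,2*np.pi,73)
for r,c in ((.024,(0,0,255)),(.016,(0,255,0))):
    P=[(.495+r*np.cos(u),-.285+r*np.sin(u),.052) for u in t]
    for p in (proj(C,P)-[x0,y0]+.5)*s: cv2.circle(a,tuple(int(v) for v in p),1,c,-1)
cv2.imwrite("pics/crop5.png",a)
```

```text
(no output)
```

View pics/crop5.png

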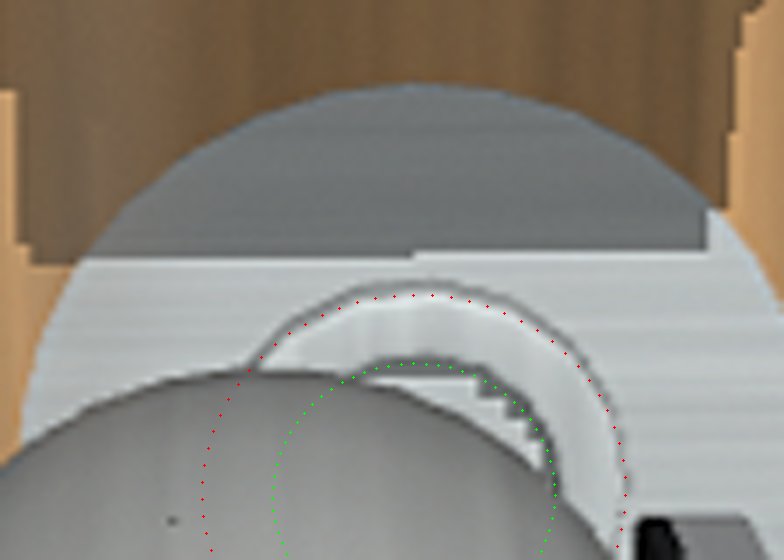

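The overlay fits within 1 px, so the cup is at about (0.4954, -0.2845). Aligning above it.

Request:
apply_moves(
  travel=[
    [0.5, 0.7, 1.5],
    [1.0, 0.7, 1.5],
    [1.5, 0, 0],
    [1.5, 0, 0],
    [1.5, 0, 0],
    [0, 0, 0],
    [0, 0, 0],
  ],
  turn=[
    [-0.009, -0.003, 0.008],
    [-0.009, 0, 0.008],
    [0, 0, 0],
    [0, 0, 0],
    [0, 0, 0],
    [0, 0, 0],
    [0, 0, 0],
  ],
  grip=[1, 1, 1, 1, 1, 1, 1],
)

```text
t: 8.93
eef_pos: [0.4978, -0.277, 0.1102]
tool_rot: [0.504, 0.497, 0.504, -0.495]
contact_force: [0.3, -0.3, -5.2]
gripper_width: 0.557
```

```bash
python3 -c "
from h import *
plan((.4954,-.2837,.074),(1,0.0))"
```

```text
t 8.93 pos [ 0.4978 -0.277   0.1102] x [ 0.002  0.002 -1.   ] y [1.    0.016 0.002] F [ 0.3  -0.3  -5.25] w 0.557
shift cm [ 3.62 -0.25  0.67] rows 0.8854897573461584
turn [ 0.016 -0.002 -0.002]
turn [-3.125e+00  3.000e-03 -3.000e-03]
```

Request:
apply_moves(
  travel=[
    [0.5, -0.25, 0.6],
    [0.8, 0, 0],
    [0.8, 0, 0],
    [0.8, 0, 0],
    [0, 0, 0],
    [0, 0, 0],
  ],
  turn=[
    [0.015, 0, 0],
    [0, 0, 0],
    [0, 0, 0],
    [0, 0, 0],
    [0, 0, 0],
    [0, 0, 0],
  ],
  grip=[1, 1, 1, 1, 1, 1],
)

```text
t: 9.43
eef_pos: [0.4971, -0.283, 0.081]
tool_rot: [0.502, 0.501, 0.499, -0.498]
contact_force: [0.4, -0.4, -5.4]
gripper_width: 0.553
```

```bash
python3 -c "
from h import *
plan((.4954,-.2837,.073),(1,0.0))"
```

```text
t 9.43 pos [ 0.4971 -0.283   0.081 ] x [ 0.005  0.    -1.   ] y [1.    0.002 0.005] F [ 0.37 -0.42 -5.41] w 0.553
shift cm [ 0.8  -0.17  0.07] rows 0.19719104006783814
turn [ 0.002 -0.    -0.005]
turn [-3.14e+00  8.00e-03 -1.00e-03]
```

Request:
apply_moves(
  travel=[
    [0.3, -0.15, 0.05],
    [0.3, 0, 0],
    [0, 0, 0],
    [0, 0, 0],
  ],
  turn=[
    [0, 0, 0],
    [0, 0, 0],
    [0, 0, 0],
    [0, 0, 0],
  ],
  grip=[1, 1, 1, 1],
)

```text
t: 9.77
eef_pos: [0.4958, -0.2836, 0.0748]
tool_rot: [0.502, 0.501, 0.499, -0.498]
contact_force: [-0.6, 0.1, -4.9]
gripper_width: 0.557
```

Request:
apply_moves(
  travel=[
    [0.2, 0, 0],
    [0, 0, 0],
  ],
  turn=[
    [0, 0, 0],
    [0, 0, 0],
  ],
  grip=[1, 1],
)

```text
t: 9.93
eef_pos: [0.4962, -0.2837, 0.0731]
tool_rot: [0.502, 0.501, 0.499, -0.498]
contact_force: [-0.5, -0.2, -4.5]
gripper_width: 0.556
```

Request:
apply_moves(
  travel=[
    [0.1, 0, 0],
    [0, 0, 0],
  ],
  turn=[
    [0, 0, 0],
    [0, 0, 0],
  ],
  grip=[1, 1],
)

```text
t: 10.1
eef_pos: [0.4963, -0.2836, 0.0728]
tool_rot: [0.502, 0.501, 0.499, -0.498]
contact_force: [-1.2, 0.9, -3.4]
gripper_width: 0.556
```

Request:
apply_moves(
  travel=[
    [0.1, 0, 0],
    [0, 0, 0],
  ],
  turn=[
    [0, 0, 0],
    [0, 0, 0],
  ],
  grip=[1, 1],
)

```text
t: 10.27
eef_pos: [0.4963, -0.2837, 0.0727]
tool_rot: [0.502, 0.501, 0.499, -0.498]
contact_force: [-2.1, 1.3, -3.4]
gripper_width: 0.556
```

The force change shows the ball touching the rim. I open the fingers gently.

Request:
apply_moves(
  travel=[
    [0.05, -0.05, -0.03],
    [0, 0, 0],
    [0, 0, 0],
    [0, 0, 0],
    [0, 0, 0],
    [0, 0, 0],
    [0, 0, 0],
    [0, 0, 0],
  ],
  turn=[
    [0, 0, 0],
    [0, 0, 0],
    [0, 0, 0],
    [0, 0, 0],
    [0, 0, 0],
    [0, 0, 0],
    [0, 0, 0],
    [0, 0, 0],
  ],
  grip=[1, 1, 0.35, 0.3, 0.25, 0.2, 0.1, 0],
  newtons=20,
)

```text
t: 10.93
eef_pos: [0.4993, -0.2846, 0.074]
tool_rot: [0.505, 0.502, 0.496, -0.497]
contact_force: [-0.3, -0.7, -0.6]
gripper_width: 0.995
```

```bash
python3 -c "
from h import *
plan((.4954,-.2837,.16),(1,0.0))
o,im=snap('wrist','w6.png'); print(proj(cam('wrist',o),[(.4954,-.2845,.071)]))
print([(d['score'],d['rect']) for d in eyes.masks_of('ball','wrist')[:1]])
o,im=snap('top')
T=cam('top');print(proj(T,[(.4954,-.2845,.071)]),[(d['score'],d['rect']) for d in eyes.masks_of('ball','top')[:2]])"
```

```text
t 10.93 pos [ 0.4993 -0.2846  0.074 ] x [ 0.014 -0.004 -1.   ] y [1.    0.002 0.014] F [-0.31 -0.66 -0.65] w 0.995
shift cm [-8.6  -0.27 -0.05] rows 2.063901792823176
turn [ 0.002  0.004 -0.014]
turn [-3.139  0.022  0.006]
[[308.300405  271.0707417]]
[(0.57, [251.7, 212.6, 368.4, 331.5])]
[[422.26462298 186.89766029]] [(0.58, [411.7, 189.1, 417.2, 193.4])]
```

The ball sits where predicted, (310,272) against (308,271). Rising straight up.

Request:
apply_moves(
  travel=[
    [-1.0, 0, 0],
    [-1.5, 0, 0],
    [-2.0, 0, 0],
    [-2.5, 0, 0],
    [-2.5, 0, 0],
    [-1.5, 0, 0],
    [0, 0, 0],
  ],
  turn=[
    [0, 0, -0.01],
    [0, 0, 0],
    [0, 0, 0],
    [0, 0, 0],
    [0, 0, 0],
    [0, 0, 0],
    [0, 0, 0],
  ],
  grip=[0, 0, 0, 0, 0, 0, 0],
)

```text
t: 11.72
eef_pos: [0.497, -0.283, 0.1864]
tool_rot: [0.5, 0.499, 0.501, -0.5]
contact_force: [0.7, 0.2, 0.2]
gripper_width: 1.0
```

```bash
python3 -c "
from h import *
plan((.494,-.141,.17),(1,0.0))
o,im=snap('wrist','w7.png'); C=cam('wrist',o); print(proj(C,[(.4954,-.2845,.071),(.494,-.145,.098)]))
for t in ('ball','lever_top'): print(t,[(d['score'],d['rect']) for d in eyes.masks_of(t,'wrist')[:2]])"
```

```text
t 11.72 pos [ 0.497  -0.283   0.1864] x [-0.002 -0.001 -1.   ] y [ 1.     0.003 -0.002] F [0.74 0.21 0.2 ] w 1.0
shift cm [  1.63  -0.26 -14.2 ] rows 3.4280457579821757
turn [0.003 0.001 0.002]
turn [-3.139e+00 -3.000e-03  1.000e-03]
[[315.95480108 201.43032365]
 [313.37614133 -23.01280441]]
ball [(0.91, [287.4, 166.4, 352.0, 233.0])]
lever_top [(0.74, [278.6, 0.0, 348.2, 25.2])]
```

View pics/w7.png

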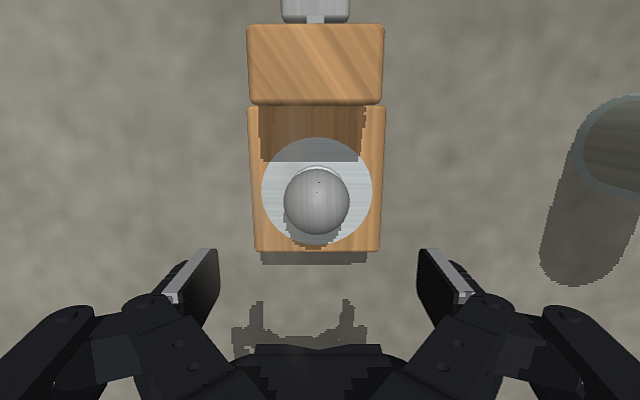

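The ball is seated in the cup at (317,201) against a predicted (316,201). I shut the gripper and move above the paddle.

Request:
apply_moves(
  travel=[
    [0, 0, -2.5],
    [0, 0, -3.0],
    [0, 0, -3.0],
    [0, 0, -3.0],
    [0, 0, -2.0],
    [0, 0, -0.7],
    [0, 0, 0],
    [0, 0, 0],
  ],
  turn=[
    [0, 0, 0],
    [0, 0, 0],
    [0, 0, 0],
    [0, 0, 0],
    [0, 0, 0],
    [0, 0, 0],
    [0, 0, 0],
    [0, 0, 0],
  ],
  grip=[0.5, 1, 1, 1, 1, 1, 1, 1],
  newtons=60,
)

```text
t: 12.53
eef_pos: [0.4874, -0.1367, 0.171]
tool_rot: [0.491, 0.496, 0.508, -0.505]
contact_force: [0.6, -0.1, 0.3]
gripper_width: 0.005
```

```bash
python3 -c "
from h import *
plan((.495,-.141,.13),(1,0.0))
o,im=snap('wrist','w8.png'); C=cam('wrist',o); print(proj(C,[(.495,-.145,.098)]+[(.495+a,-.145+b,.098) for a in(-.02,.02) for b in (-.0225,.0225)]+[np.array(o['eef_pos'])+[0,0,-.019]]))
for t in ('ball','lever_top'): print(t,[(d['score'],d['rect']) for d in eyes.masks_of(t,'wrist')[:2]])"
```

```text
t 12.53 pos [ 0.4874 -0.1367  0.171 ] x [-0.025  0.008 -1.   ] y [ 1.    -0.001 -0.025] F [ 0.6  -0.12  0.27] w 0.005
shift cm [4.07 0.86 0.46] rows 1.0040750623745722
turn [-0.001 -0.008  0.025]
turn [3.14  0.039 0.012]
[[332.56778324 231.12824045]
 [301.69924    263.14264016]
 [300.67721414 196.80419994]
 [362.89450236 263.77035148]
 [365.34666718 197.13624856]
 [318.68384723 255.23450527]]
ball []
lever_top [(0.59, [300.0, 191.3, 363.8, 262.2])]
```

View pics/w8.png

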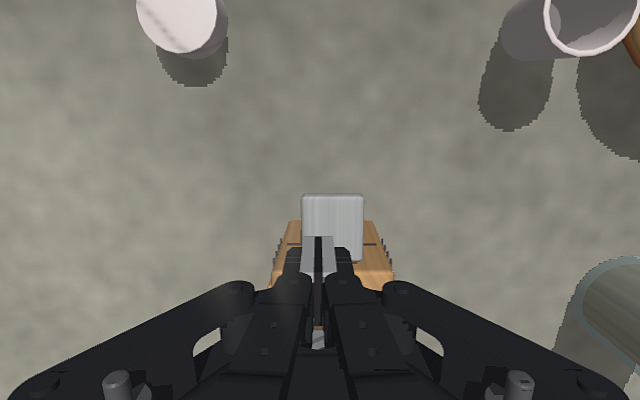

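The paddle shows at columns 301–363, far edge at row 193, as predicted to a few mm. Aligning and lowering.

Request:
apply_moves(
  travel=[
    [1.0, 0.4, 0.2],
    [1.0, 0.4, 0.1],
    [1.0, 0, 0],
    [1.0, 0, 0],
    [0, 0, 0],
    [0, 0, 0],
  ],
  turn=[
    [0, -0.006, 0.012],
    [0, 0, 0.01],
    [0, 0, 0],
    [0, 0, 0],
    [0, 0, 0],
    [0, 0, 0],
  ],
  grip=[1, 1, 1, 1, 1, 1],
)

```text
t: 13.18
eef_pos: [0.4957, -0.1485, 0.1289]
tool_rot: [-0.496, -0.503, -0.496, 0.504]
contact_force: [1.0, 0.1, 0.8]
gripper_width: -0.0
```

```bash
python3 -c "
from h import *
plan((.495,-.139,.117),(1,0.0))"
```

```text
t 13.18 pos [ 0.4957 -0.1485  0.1289] x [-0.001 -0.001 -1.   ] y [ 1.    -0.015 -0.001] F [0.97 0.11 0.76] w -0.0
shift cm [ 1.19 -0.09 -0.95] rows 0.36605381881499066
turn [-0.015  0.001  0.001]
turn [ 3.126e+00  1.000e-03 -2.000e-03]
```

Request:
apply_moves(
  travel=[
    [0, 0, -0.9],
    [0.3, 0, 0],
    [0, 0, 0],
    [0, 0, 0],
  ],
  turn=[
    [-0.01, 0, 0],
    [0, 0, 0],
    [0, 0, 0],
    [0, 0, 0],
  ],
  grip=[1, 1, 1, 1],
)

```text
t: 13.52
eef_pos: [0.4962, -0.1386, 0.1263]
tool_rot: [-0.499, -0.501, -0.499, 0.501]
contact_force: [-0.1, -0.2, -0.6]
gripper_width: -0.0
```

Request:
apply_moves(
  travel=[
    [0.3, 0, 0],
    [0.2, 0, 0],
    [0, 0, 0],
    [0, 0, 0],
  ],
  turn=[
    [0, 0, 0],
    [0, 0, 0],
    [0, 0, 0],
    [0, 0, 0],
  ],
  grip=[1, 1, 1, 1],
)

```text
t: 13.85
eef_pos: [0.4967, -0.1385, 0.1216]
tool_rot: [-0.5, -0.501, -0.498, 0.501]
contact_force: [0.5, 0.3, -0.7]
gripper_width: 0.002
```

Request:
apply_moves(
  travel=[
    [0.3, 0, 0],
    [0.1, 0, 0],
    [0.1, 0, 0],
    [0, 0, 0],
  ],
  turn=[
    [0, 0, 0],
    [0, 0, 0],
    [0, 0, 0],
    [0, 0, 0],
  ],
  grip=[1, 1, 1, 1],
)

```text
t: 14.18
eef_pos: [0.497, -0.1387, 0.1165]
tool_rot: [-0.5, -0.501, -0.498, 0.501]
contact_force: [-0.9, 0.3, 2.6]
gripper_width: -0.002
```

Request:
apply_moves(
  travel=[
    [0.2, 0, 0],
    [0.2, 0, 0],
    [0, 0, 0],
  ],
  turn=[
    [0, 0, 0],
    [0, 0, 0],
    [0, 0, 0],
  ],
  grip=[1, 1, 1],
)

```text
t: 14.43
eef_pos: [0.497, -0.1387, 0.113]
tool_rot: [-0.5, -0.501, -0.498, 0.501]
contact_force: [-0.3, -0.0, 2.7]
gripper_width: 0.002
```

Request:
apply_moves(
  travel=[
    [0.2, 0, 0],
    [0.2, 0, 0],
    [0, 0, 0],
    [0, 0, 0],
  ],
  turn=[
    [0, 0, 0],
    [0, 0, 0],
    [0, 0, 0],
    [0, 0, 0],
  ],
  grip=[1, 1, 1, 1],
)

```text
t: 14.77
eef_pos: [0.497, -0.1386, 0.1096]
tool_rot: [-0.5, -0.501, -0.498, 0.502]
contact_force: [-1.6, 0.7, 4.4]
gripper_width: -0.0
```

Request:
apply_moves(
  travel=[
    [0.2, 0, 0],
    [0, 0, 0],
    [0, 0, 0],
  ],
  turn=[
    [0, 0, 0],
    [0, 0, 0],
    [0, 0, 0],
  ],
  grip=[1, 1, 1],
)

```text
t: 15.02
eef_pos: [0.497, -0.1386, 0.1078]
tool_rot: [-0.5, -0.501, -0.498, 0.502]
contact_force: [-1.0, 0.4, 2.8]
gripper_width: -0.0
```

Request:
apply_moves(
  travel=[
    [0.2, 0, 0],
    [0, 0, 0],
    [0, 0, 0],
  ],
  turn=[
    [0, 0, 0],
    [0, 0, 0],
    [0, 0, 0],
  ],
  grip=[1, 1, 1],
)

```text
t: 15.27
eef_pos: [0.497, -0.1386, 0.1062]
tool_rot: [-0.5, -0.5, -0.498, 0.502]
contact_force: [-1.8, 0.3, 4.8]
gripper_width: -0.001
```

Request:
apply_moves(
  travel=[
    [0.2, 0, 0],
    [0, 0, 0],
    [0, 0, 0],
  ],
  turn=[
    [0, 0, 0],
    [0, 0, 0],
    [0, 0, 0],
  ],
  grip=[1, 1, 1],
)

```text
t: 15.52
eef_pos: [0.497, -0.1386, 0.1048]
tool_rot: [-0.5, -0.5, -0.498, 0.502]
contact_force: [-2.0, 0.0, 5.5]
gripper_width: 0.003
```

Request:
apply_moves(
  travel=[
    [0.2, 0, 0],
    [0, 0, 0],
    [0, 0, 0],
  ],
  turn=[
    [0, 0, 0],
    [0, 0, 0],
    [0, 0, 0],
  ],
  grip=[1, 1, 1],
)

```text
t: 15.77
eef_pos: [0.497, -0.1386, 0.1035]
tool_rot: [-0.5, -0.5, -0.497, 0.502]
contact_force: [-1.1, 0.4, 5.0]
gripper_width: -0.001
```

Request:
apply_moves(
  travel=[
    [0.2, 0, 0],
    [0, 0, 0],
    [0, 0, 0],
  ],
  turn=[
    [0, 0, 0],
    [0, 0, 0],
    [0, 0, 0],
  ],
  grip=[1, 1, 1],
)

```text
t: 16.02
eef_pos: [0.4971, -0.1386, 0.1027]
tool_rot: [-0.5, -0.5, -0.497, 0.502]
contact_force: [-2.3, 0.0, 7.0]
gripper_width: 0.004
```

Request:
apply_moves(
  travel=[
    [0.2, 0, 0],
    [0, 0, 0],
    [0, 0, 0],
  ],
  turn=[
    [0, 0, 0],
    [0, 0, 0],
    [0, 0, 0],
  ],
  grip=[1, 1, 1],
)

```text
t: 16.27
eef_pos: [0.4971, -0.1385, 0.1018]
tool_rot: [-0.501, -0.5, -0.497, 0.503]
contact_force: [-1.9, 1.0, 6.7]
gripper_width: 0.0
```

Run:
```python
from h import *
plan((.495,-.139,.081),(1,0))
o,im=snap("scene"); C=cam("scene")
a=cv2.resize(im[120:220,190:310,::-1],None,fx=6,fy=6,interpolation=cv2.INTER_CUBIC); cv2.imwrite("pics/s2.png",a)
```

```text
t 16.27 pos [ 0.4971 -0.1385  0.1018] x [ 0.001 -0.006 -1.   ] y [ 1.    -0.005  0.001] F [-1.88  1.02  6.67] w 0.0
shift cm [ 2.08 -0.21  0.04] rows 0.5021251544164818
turn [-0.005  0.006 -0.001]
turn [ 3.137e+00 -1.000e-03 -1.000e-02]
```

View pics/s2.png

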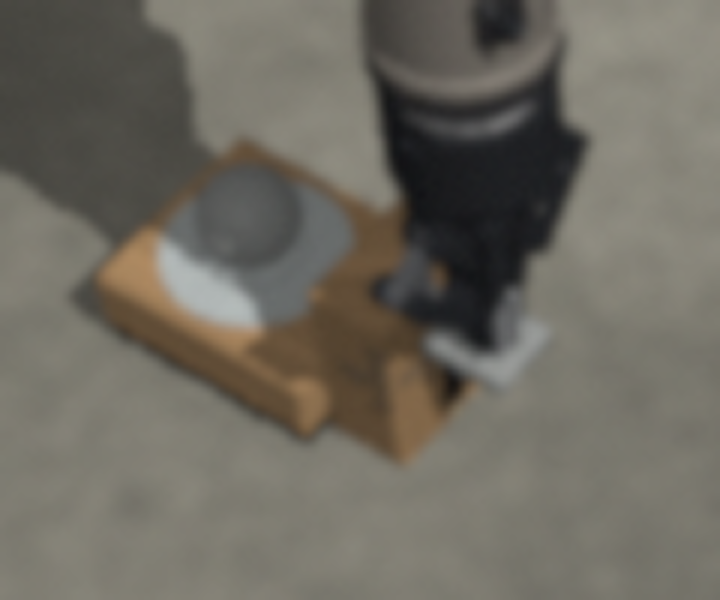

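The fingertips rest on the paddle and the ball sits in the cup. The force rose at the first click (z≈0.103–0.104). Continuing toward z≈0.080.

Request:
apply_moves(
  travel=[
    [0.3, 0, 0],
    [0.2, 0, 0],
    [0.2, 0, 0],
    [0, 0, 0],
  ],
  turn=[
    [0, 0, 0],
    [0, 0, 0],
    [0, 0, 0],
    [0, 0, 0],
  ],
  grip=[1, 1, 1, 1],
)

```text
t: 16.65
eef_pos: [0.4971, -0.1385, 0.0963]
tool_rot: [-0.501, -0.499, -0.497, 0.503]
contact_force: [-1.0, 0.5, 2.3]
gripper_width: -0.001
```

Request:
apply_moves(
  travel=[
    [0.2, 0, 0],
    [0.2, 0, 0],
    [0, 0, 0],
  ],
  turn=[
    [0, 0, 0],
    [0, 0, 0],
    [0, 0, 0],
  ],
  grip=[1, 1, 1],
)

```text
t: 16.9
eef_pos: [0.4971, -0.1385, 0.0933]
tool_rot: [-0.501, -0.499, -0.497, 0.503]
contact_force: [-2.6, 0.3, 6.9]
gripper_width: -0.002
```

Request:
apply_moves(
  travel=[
    [0.2, 0, 0],
    [0.2, 0, 0],
    [0, 0, 0],
  ],
  turn=[
    [0, 0, 0],
    [0, 0, 0],
    [0, 0, 0],
  ],
  grip=[1, 1, 1],
)

```text
t: 17.15
eef_pos: [0.4971, -0.1384, 0.0907]
tool_rot: [-0.501, -0.499, -0.496, 0.504]
contact_force: [-3.5, -0.3, 9.2]
gripper_width: -0.001
```

Request:
apply_moves(
  travel=[
    [0.2, 0, 0],
    [0.2, 0, 0],
    [0, 0, 0],
  ],
  turn=[
    [0, 0, 0],
    [0, 0, 0],
    [0, 0, 0],
  ],
  grip=[1, 1, 1],
)

```text
t: 17.4
eef_pos: [0.4971, -0.1384, 0.0883]
tool_rot: [-0.501, -0.498, -0.496, 0.504]
contact_force: [-2.9, 0.8, 7.7]
gripper_width: -0.002
```

Request:
apply_moves(
  travel=[
    [0.2, 0, 0],
    [0.1, 0, 0],
    [0, 0, 0],
  ],
  turn=[
    [0, 0, 0],
    [0, 0, 0],
    [0, 0, 0],
  ],
  grip=[1, 1, 1],
)

```text
t: 17.65
eef_pos: [0.4971, -0.1384, 0.0869]
tool_rot: [-0.502, -0.498, -0.496, 0.504]
contact_force: [-3.1, 0.5, 8.3]
gripper_width: 0.001
```

Request:
apply_moves(
  travel=[
    [0.2, 0, 0],
    [0, 0, 0],
    [0, 0, 0],
  ],
  turn=[
    [0, 0, 0],
    [0, 0, 0],
    [0, 0, 0],
  ],
  grip=[1, 1, 1],
)

```text
t: 17.9
eef_pos: [0.4971, -0.1384, 0.0863]
tool_rot: [-0.502, -0.498, -0.496, 0.505]
contact_force: [-1.4, 0.6, 8.9]
gripper_width: -0.004
```

Request:
apply_moves(
  travel=[
    [0.2, 0, 0],
    [0, 0, 0],
    [0, 0, 0],
  ],
  turn=[
    [0, 0, 0],
    [0, 0, 0],
    [0, 0, 0],
  ],
  grip=[1, 1, 1],
)

```text
t: 18.15
eef_pos: [0.4971, -0.1384, 0.0856]
tool_rot: [-0.502, -0.498, -0.495, 0.505]
contact_force: [-3.2, 0.5, 8.7]
gripper_width: -0.0
```

Request:
apply_moves(
  travel=[
    [0.3, 0, 0],
    [0, 0, 0],
    [0, 0, 0],
  ],
  turn=[
    [0, 0, 0],
    [0, 0, 0],
    [0, 0, 0],
  ],
  grip=[1, 1, 1],
)

```text
t: 18.4
eef_pos: [0.4971, -0.1383, 0.084]
tool_rot: [-0.502, -0.497, -0.495, 0.505]
contact_force: [-3.0, 1.0, 7.8]
gripper_width: 0.003
```

Request:
apply_moves(
  travel=[
    [0.3, 0, 0],
    [0, 0, 0],
    [0, 0, 0],
  ],
  turn=[
    [0, 0, 0],
    [0, 0, 0],
    [0, 0, 0],
  ],
  grip=[1, 1, 1],
)

```text
t: 18.65
eef_pos: [0.4972, -0.1383, 0.0826]
tool_rot: [-0.502, -0.497, -0.495, 0.506]
contact_force: [-4.1, 0.7, 9.9]
gripper_width: -0.004
```

Request:
apply_moves(
  travel=[
    [0.2, 0, 0],
    [0, 0, 0],
    [0, 0, 0],
  ],
  turn=[
    [0, 0, 0],
    [0, 0, 0],
    [0, 0, 0],
  ],
  grip=[1, 1, 1],
)

```text
t: 18.9
eef_pos: [0.4971, -0.1383, 0.0823]
tool_rot: [-0.503, -0.496, -0.495, 0.506]
contact_force: [-2.2, 0.5, 10.4]
gripper_width: -0.002
```

Request:
apply_moves(
  travel=[
    [0.3, 0, 0],
    [0, 0, 0],
    [0, 0, 0],
  ],
  turn=[
    [0, 0, 0],
    [0, 0, 0],
    [0, 0, 0],
  ],
  grip=[1, 1, 1],
)

```text
t: 19.15
eef_pos: [0.4972, -0.1383, 0.081]
tool_rot: [-0.503, -0.496, -0.494, 0.507]
contact_force: [-3.7, -0.3, 9.6]
gripper_width: -0.002
```

Request:
apply_moves(
  travel=[
    [0, 0, 0],
    [0, 0, 0],
    [0, 0, 0],
    [0, 0, 0],
    [0, 0, 0],
    [0, 0, 0],
  ],
  turn=[
    [0, 0, 0],
    [0, 0, 0],
    [0, 0, 0],
    [0, 0, 0],
    [0, 0, 0],
    [0, 0, 0],
  ],
  grip=[1, 1, 1, 1, 1, 1],
)

```text
t: 19.65
eef_pos: [0.4971, -0.1382, 0.0841]
tool_rot: [-0.503, -0.495, -0.494, 0.507]
contact_force: [-2.5, 1.1, 6.3]
gripper_width: 0.001
```

Zero rows let the lever creep up, because each one re-targets the measured pose. So I push with the last row and check the hold with camera calls, which keep the target.

Request:
apply_moves(
  travel=[
    [0.2, 0, 0],
    [0.2, 0, 0],
    [0.2, 0, 0],
  ],
  turn=[
    [0, 0, 0],
    [0, 0, 0],
    [0, 0, 0],
  ],
  grip=[1, 1, 1],
)

```text
t: 19.9
eef_pos: [0.4972, -0.1382, 0.0799]
tool_rot: [-0.504, -0.495, -0.494, 0.507]
contact_force: [-3.3, 0.8, 12.0]
gripper_width: -0.001
```

Run:
```python
from h import *
for i in range(8):
    snap("top"); o=status.get_obs(); print(round(o["t"],2),o["eef_pos"].round(4),o["contact_force"].round(1))
```

```text
19.95 [ 0.4972 -0.1382  0.0797] [-3.4 -0.6  9.1]
20.0 [ 0.4972 -0.1382  0.0798] [-3.   0.5 10.7]
20.05 [ 0.4972 -0.1382  0.0799] [-3.  -0.6 10.3]
20.1 [ 0.4972 -0.1382  0.0799] [-3.3  1.3 10.2]
20.15 [ 0.4972 -0.1382  0.0799] [-3.9  0.4  9.7]
20.2 [ 0.4972 -0.1382  0.0799] [-3.9  1.9 10.4]
20.25 [ 0.4972 -0.1382  0.0799] [-3.8  0.9  9.9]
20.3 [ 0.4972 -0.1382  0.0799] [-3.2  0.8 10.2]
```

The hold is steady: z=0.0799, about 10 N, travel ≈0.037. One last look at the ball, lever and turntable.

Run:
```python
from h import *
o,im=snap("scene"); C=cam("scene")
print("ball pred",proj(C,[(.4954,-.2845,.071),(.4954,-.145,.061)]),[(d["score"],d["rect"]) for d in eyes.masks_of("ball","scene")[:2]])
im=im[:,:,::-1]
f=lambda x,y,w,h: cv2.resize(im[y:y+h,x:x+w],(400,400*h//w),interpolation=cv2.INTER_CUBIC)
cv2.imwrite("pics/s3.png",np.hstack([f(195,120,100,100),f(325,205,110,110)]))
o=status.get_obs(); print(o["t"],o["eef_pos"],o["contact_force"])
```

```text
ball pred [[231.37811783 155.35743364]
 [271.28968226 179.93361431]] [(0.74, [220.2, 145.4, 242.7, 163.5])]
20.4 [ 0.4971788  -0.13823726  0.07992607] [-4.02535003  0.5502194  10.29243503]
```

View pics/s3.png

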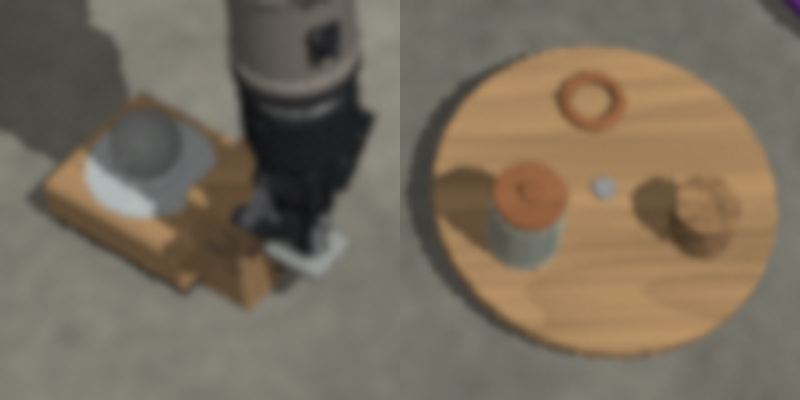

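The ball is in the cup (rect centre (231.5,154.5) against a predicted (231.4,155.4)), the lever is held down, and jar and cork stand upright. Handing in.

```bash
python3 -c "
from h import *
print(bot.hand_in())"
```

```text
the job is handed in; nothing more can be done
None
```

I lifted the steel ball off the bamboo turntable and set it free in the warmer's cup. Then I pressed the lever to its third click and handed in at about 20 s while still holding it there.

Last checks before handing in:
- **Ball:** it sat within about 1 px of where the cup should put it in the scene camera.
- **Lever:** the tool held steady at z = 0.080 m with about 10 N. That is about 37 mm of travel, worked out from the tool height and the first contact at z ≈ 0.117 m. I did not read it off the marks on the tower.
- **Turntable:** the jar and the cork stub were standing upright.
- **Bystanders:** I saw no contact with the basket, tumbler or stone, but did not measure their positions again at the end.

Three readings were off:
- **Camera heights:** points measured from two or three views mostly came out 3–8 mm lower than the stated heights, so I used the stated heights and contact force.
- **Click forces:** the first two clicks could not be clearly told apart by force, so the third was set mainly by height.
- **Holding test:** rows with no movement let the lever creep up about 3 mm. I ended on a pushing row instead, and it stayed steady for the 0.5 s I watched.

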